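Step the bench transformer up four clicks

TASK

The board under test needs four more steps of voltage: with a fingertip, gently push the wing of the large click-stop dial on the bench transformer around clockwise (seen from above) by exactly four clicks from where it stands, and only then press the output push button fully down and let it go. Do not squeeze the dial between the fingers, do not disturb the small dial, and leave the spool, bottle and screwdriver where they are.

Things in the scene. Friction and masses are not known exactly. Their poses are not given: they have to be found in the camera images.
- chassis: grey metal bench transformer, fixed, 220 (x) x 280 (y) x 90 mm high; origin at the centre of its underside on the bench; its front faces -x. Its flat top, 90 mm up, carries two dials side by side (35 mm behind its centre, 70 mm left and right; which is which varies) and the push button in front of them
- dial_ring: fixed aluminium scale ring of the LARGE dial, disc of 124 mm diameter, 14 mm high, on the panel, turned as the chassis is; origin at the centre of its underside, on the dial's vertical axis; 12 black ticks 18 degrees apart. In its frame the pointer's bearing (anticlockwise from +x, seen from above) is 99 degrees minus joint dial
- dial (a joint): turn of the large dial, rad, grows clockwise seen from above; 12 click stops, 0.314 rad (18 degrees) apart, at 0 to 3.456, end stops beyond. It starts seated in one of the first four. A spring holds each stop: about 0.15 Nm (4 N near the wing's end) takes it over the hump half-way between two stops, then it snaps by itself into the next
- dial_tip (a point): top edge of the pointer end of the large dial's wing, 46 mm from the axis, 48.5 mm above the ring's underside. The dial: grey disc, 92 mm diameter, top 22.5 mm above the ring's underside, crossed through the axis by a straight upright black wing 92 mm long, 12 mm thick, 26 mm high above the disc. A white line on the wing marks the pointer half; either half may be pushed
- small_ring: fixed aluminium scale ring of the SMALL dial, 74 mm diameter, 14 mm high; origin at the centre of its underside; the small dial has the same shape, 55 mm across, its wing's top 40.5 mm above this origin. Not to be turned
- small_tip (a point): top edge of the pointer end of the small dial's wing, 27.6 mm from its axis; it turns freely with light friction
- output_top (a point): centre of the top of the output push button, a grey round cap of 28 mm diameter in a black housing, on the panel's middle near the front edge; pressed straight down
- output (a joint): travel of the push button, m: 0 released, 0.006 fully down (about 5 N); it springs back
- spool_center (a point): loose solder spool, black, 62 mm diameter, 46 mm high, standing on the bench; this point is half-way up its axis
- bottle_center (a point): loose small bottle, 44 mm diameter, 105 mm high, standing on the bench; this point is half-way up its axis
- driver_grip (a point): loose screwdriver lying on the bench behind the transformer; this point is the middle of its handle

How it is judged:
By the outcome, as a careful person would: the job done as asked, in the order asked, and still so for the second after the job is handed in, with the robot touching nothing.
It also fails if it takes over 53 s, if anything falls off the work surface, if the arm or the gripper's body presses on something with over 40 N, if the wrist force passes 120 N, or if a joint passes its speed limit or range.

ROBOT

A 7-joint arm with a two-finger parallel gripper is mounted at the origin on the work surface. World frame = base frame: x ahead of the robot, y to its left, z up, the work surface at z = 0. Lengths are in m, angles in rad, forces in N, time in s.
With the tool pointing down it reaches from about 0.4 to 0.9 m from the base axis. Payload 5.5 kg.
Tool frame: the origin (TCP) lies at the very end of the fingers, on their centre line; the grasp point (between the pads) lies 19 mm behind it; z points along the fingers, y is the line along which they close (so a half turn about z gives the same grasp; the last joint's range is limited). The gripper opens to 85 mm and grips with 20 to 120 N. Pads are 22 mm wide; open, the fingers measure 114 mm over their backs; the gripper's body (76 mm by 85 mm) begins 54 mm behind the grasp point. The pads swing forward as they close: fully open they stand 13 mm farther back than shut.
Start: joints at [1.534, 0.501, -0.427, 1.55, 0.221, 1.138, -0.21], TCP at [0.192, -0.621, 0.231] pointing down, gripper open.
Joint ranges: [-2.88, 2.88], [-0.31, 2.03], [-1.54, 1.56], [0.2, 2.42], [-1.41, 4.55], [0.19, 2.02], [-2.57, 2.57]. Speed limits (rad/s): [2.57, 2.57, 3.14, 3.14, 3.14, 3.14, 3.14].

INTERFACE

Orientations are given as a unit quaternion [x, y, z, w].
In Python, from cell import robot, cams, close_job gives the robot as it stands.
- The arm moves only by the shell command python3 -m handwheel 'ROWS' [FORCE]. ROWS is JSON, one flat list of numbers, 7 for each row, row after row: the shift along the world's x, y, z scaled (see below), then the turn, a rotation vector about the world's x, y, z scaled (see below), then the opening, from -1 (shut) to 1 (fully open). In form: [x, y, z, wx, wy, wz, grip, x, y, z, wx, wy, wz, grip, ...]. A call has 1 to 20 rows; each row is the pose to reach, as a shift and turn from the pose commanded when the call began; what a row does not reach only later rows make up. The controller multiplies each number of a shift by 0.5 m and each number of a turn by 90 degrees. A row lasts 1/10 s, in which the tool goes at most 50 mm and 8.59 degrees, less where a joint would pass 70% of its speed; a pose out of reach is approached as far as the arm can. A call with a number of a shift or a turn outside -1 to 1 is refused whole. A call with a gripper value outside its range is refused whole. The fingers move at their own pace and stop on an object; FORCE is the grip in N (left out, the last holds). Time passes only in rows, so rows that repeat a pose let the fingers close. It gives the time, the measured TCP pose, the force, the opening and the grip force at its end, in the units of the state.
- robot.state(): the state, without advancing time (a new reading comes with each control period).
- cams.camera(name): name is "side" or "top"; returns (picture, depth): 400x640x3 uint8, blue, green, red; 400x640 float32, m along the optical axis (not along the pixel's ray), 0 where there is no reading.
- cams.camera_info(name): a dict with "mtx" (3x3 intrinsics, pixels), "world_from_camera" (4x4, takes a point from camera to world coordinates). Camera axes: x right, y up, looking along -z (the intrinsics and any distortion apply to the point x, -y, -z); pixel columns grow to the right and rows downward; lengths in m; the calibration is good to about 2 mm. A picture is of the moment at which its call begins. camera_info takes no time and is no camera call.
- close_job(): hands the job in; it is judged then, once.
The state is a dict: "time_s": time; "joints": joint angles; "qvel": joint speeds; "effort": joint torques, N m; "position": TCP position; "orientation": TCP orientation; "force": force on the tool from outside, world axes, zero at the start; "ft_torque": the same for the moment, N m; "finger_gap": finger opening in m; "gripper_force": force on a finger pad.
Only numpy, scipy, OpenCV 4.12 (cv2) and the standard library are available. Lean on these libraries where they do the work, as an engineer would, in place of code of your own. Each camera call takes 0.05 s, during which the arm holds its last target. There are 200 camera calls.

## Working session

There is one attempt and no reset: what is moved stays moved. The work goes in short steps, Python scripts to look and compute and a shell command to move; the robot and the scene stay as the last step left them, time stands still between calls to the robot, and variables do not carry over. Pictures are saved under pics/ and viewed, at most 10 in all, crops included, and the job is handed in when it is done.

```bash
mkdir -p pics && ls && cat > h.py <<'E'
import numpy as np,cv2
from cell import robot,cams
def grab(n):
    im,d=cams.camera(n);i=cams.camera_info(n);return im,d,np.array(i["mtx"]),np.array(i["world_from_camera"])
def cloud(d,K,T):
    v,u=np.mgrid[:d.shape[0],:d.shape[1]]
    p=np.stack([(u-K[0,2])/K[0,0]*d,-(v-K[1,2])/K[1,1]*d,-d],-1)
    return p@T[:3,:3].T+T[:3,3]
def ray(u,v,z,K,T):
    r=T[:3,:3]@np.array([(u-K[0,2])/K[0,0],-(v-K[1,2])/K[1,1],-1]);o=T[:3,3];return o+r*(z-o[2])/r[2]
E
python3 - <<'E'
from h import *
for n in("top","side"):
    im,d,K,T=grab(n);cv2.imwrite(f"pics/{n}0.png",im);np.savez(f"{n}0.npz",im=im,d=d,K=K,T=T)
    print(n,K.round(1).tolist(),T.round(3).tolist())
s=robot.state();print(s["time_s"],s["position"],s["orientation"],s["finger_gap"])
print(cams.camera_info("top").keys())
E
```

```text
pics
top [[439.5, 0.0, 312.2], [0.0, 439.5, 201.1], [0.0, 0.0, 1.0]] [[0.016, 0.984, -0.177, 0.435], [-1.0, 0.012, -0.024, 0.04], [-0.022, 0.177, 0.984, 1.076], [0.0, 0.0, 0.0, 1.0]]
side [[516.3, 0.0, 318.9], [0.0, 516.3, 192.0], [0.0, 0.0, 1.0]] [[-0.936, 0.265, -0.232, 0.341], [-0.352, -0.716, 0.603, 0.666], [-0.006, 0.646, 0.764, 0.892], [0.0, 0.0, 0.0, 1.0]]
0.1 [ 0.19173942 -0.62039876  0.23031972] [ 9.88780961e-01  1.49369912e-01 -1.05406180e-04 -9.11043962e-04] 0.0856511767309856
dict_keys(['mtx', 'world_from_camera'])
```

View pics/top0.png

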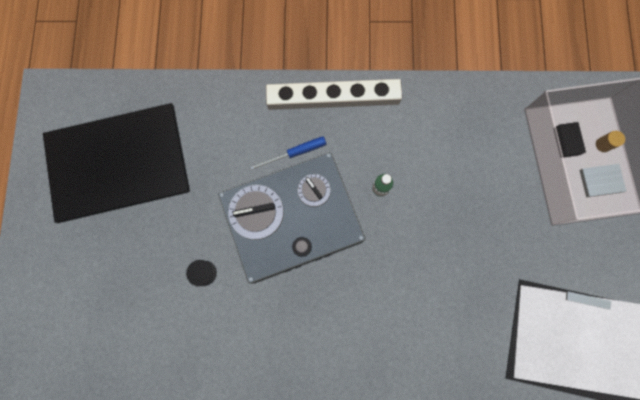

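View pics/side0.png

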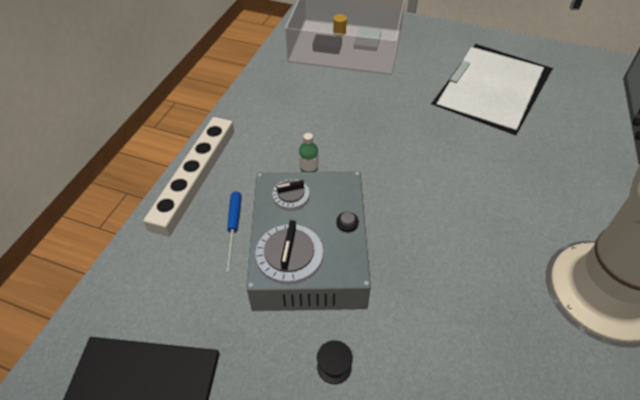

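The top view shows the chassis with corners at about (221,194), (330,155), (363,239) and (250,280). The large dial is at (256,211) with its white pointer half to the left, near (233,212). The small dial is at (314,190) and the button at (302,246). The spool (201,272), bottle (383,184) and screwdriver (307,148) are all clear of the dial. The side view agrees.

```bash
python3 - <<'E'
from h import *
D={n:np.load(n+"0.npz") for n in("top","side")}
t=D["top"];im,d,K,T=t["im"],t["d"],t["K"],t["T"]
C=np.array([ray(u,v,.09,K,T) for u,v in[(221,194),(330,155),(363,239),(250,280)]])
print("corners",C.round(3).tolist(),[np.linalg.norm(C[i]-C[(i+1)%4]).round(3) for i in range(4)])
c=C.mean(0);yv=(C[0]-C[1])+(C[3]-C[2]);yaw=np.arctan2(yv[1],yv[0])-np.pi/2;print("centre",c,"yaw",np.degrees(yaw))
R=np.array([[np.cos(yaw),-np.sin(yaw)],[np.sin(yaw),np.cos(yaw)]])
big=c[:2]+R@[.035,.07];small=c[:2]+R@[.035,-.07]
print("dials pred",big,small,"ray",ray(256,211,.1125,K,T),ray(314,190,.11,K,T),"button",ray(302,245,.11,K,T))
# depth cloud checks
P=cloud(d,K,T)
for n,(u,v) in dict(panel=(275,250),disc=(258,225),wing=(265,209),button=(302,245)).items():print(n,P[v,u].round(3))
for n in D:
    q=D[n];P=cloud(q["d"],q["K"],q["T"]);m=(np.hypot(P[...,0]-big[0],P[...,1]-big[1])<.06)&(P[...,2]>.122)
    W=P[m];mu=W.mean(0);l=np.linalg.svd(W[:,:2]-mu[:2])[2][0]if len(W)>5 else 0;s=(W[:,:2]-mu[:2])@l
    a=np.degrees(np.arctan2(l[1],l[0]));print(n,len(W),mu.round(3),"axis deg",a,"local",a-np.degrees(yaw),np.ptp(s),W[:,2].max())
    m=(np.hypot(P[...,0]-c[0]-(R@[-.07,0])[0],P[...,1]-c[1]-(R@[-.07,0])[1])<.03)&(P[...,2]>.1);print("btn",P[m].mean(0),P[m][:,2].max())
t=cv2.resize(im[170:290,205:375],None,fx=4,fy=4,interpolation=2);s=cv2.resize(D["side"]["im"][160:320,235:385],None,fx=3,fy=3,interpolation=2)
t=t[:480];cv2.imwrite("pics/crop1.png",t);cv2.imwrite("pics/crop2.png",s)
E
```

```text
corners [[0.627, 0.274, 0.09], [0.722, 0.025, 0.09], [0.528, -0.05, 0.09], [0.433, 0.2, 0.09]] [np.float64(0.267), np.float64(0.208), np.float64(0.267), np.float64(0.207)]
centre [0.57743631 0.11217704 0.09      ] yaw 20.769862504165328
dials pred [0.58533868 0.19003943] [0.63498481 0.05913771] ray [0.58471883 0.18883027 0.1125    ] [0.63438354 0.06052227 0.11      ] button [0.51084986 0.0850105  0.11      ]
panel [0.5   0.146 0.09 ]
disc [0.553 0.183 0.113]
wing [0.586 0.166 0.137]
button [0.511 0.085 0.111]
top 280 [0.584 0.19  0.137] axis deg -77.45436438692704 local -98.22422689109237 0.09142838079698626 0.14336430663812982
btn [0.50761184 0.08579714 0.10653476] 0.11513036784722974
side 383 [0.58  0.2   0.136] axis deg -77.73007996732827 local -98.4999424714936 0.09294135493058395 0.14307866676867453
btn [0.50448235 0.09356748 0.10675645] 0.11689719296572665
```

View pics/crop1.png

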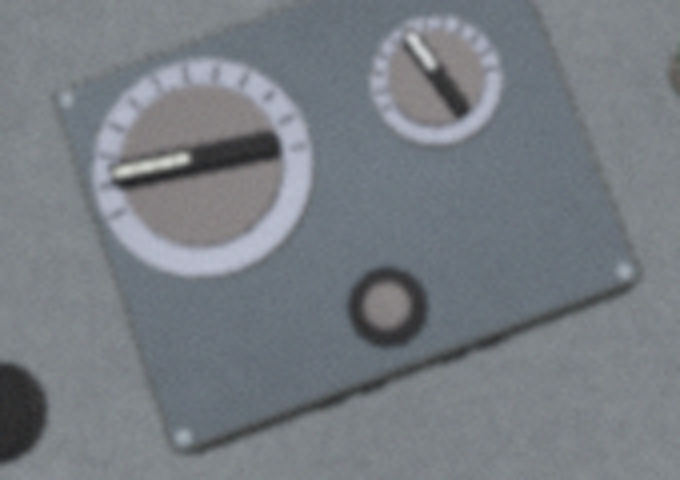

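View pics/crop2.png

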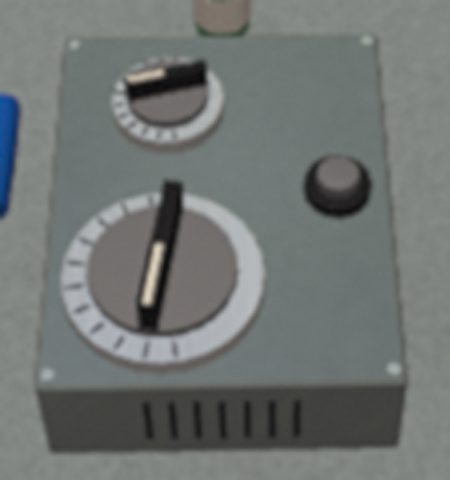

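The pointer bears about 81° in the ring frame, so the dial is seated at stop 1 and the target is stop 5, at 9°. I'll push the pointer half from its front side with the fingers shut.

```bash
python3 -m handwheel '[0.4,0.84,0.05,0,0,0.94,-1,0.4,0.84,0.05,0,0,0.94,-1,0.4,0.84,0.05,0,0,0.94,-1,0.4,0.84,0.05,0,0,0.94,-1,0.4,0.84,0.05,0,0,0.94,-1,0.4,0.84,0.05,0,0,0.94,-1,0.4,0.84,0.05,0,0,0.94,-1,0.4,0.84,0.05,0,0,0.94,-1,0.4,0.84,0.05,0,0,0.94,-1,0.4,0.84,0.05,0,0,0.94,-1,0.4,0.84,0.05,0,0,0.94,-1,0.4,0.84,0.05,0,0,0.94,-1]'; python3 -c "
from h import *
s=robot.state();print(np.round(s['joints'],2))"
```

```text
time_s: 1.3
position: [0.3915, -0.2015, 0.2561]
orientation: [0.632, 0.775, -0.0, -0.0]
force: [-0.3, -0.3, 0.1]
finger_gap: -0.0001
gripper_force: 0.0
[ 1.31  0.14 -0.96  2.01  0.13  1.06  0.5 ]
```

```bash
python3 -m handwheel '[0.3,0.84,-0.1,0,0,0,-1,0.3,0.84,-0.1,0,0,0,-1,0.3,0.84,-0.1,0,0,0,-1,0.3,0.84,-0.1,0,0,0,-1,0.3,0.84,-0.1,0,0,0,-1,0.3,0.84,-0.1,0,0,0,-1,0.3,0.84,-0.1,0,0,0,-1,0.3,0.84,-0.1,0,0,0,-1,0.3,0.84,-0.1,0,0,0,-1,0.3,0.84,-0.1,0,0,0,-1,0.3,0.84,-0.1,0,0,0,-1,0.3,0.84,-0.1,0,0,0,-1]'; python3 - <<'E'
from h import *
s=robot.state();print(np.round(s['joints'],2),s["position"])
im,d,K,T=grab("top");im2,_,_,_=grab("side")
a=cv2.resize(im[150:290,205:375],(510,420));b=cv2.resize(im2[120:320,230:390],(288,360));o=np.zeros((420,798,3),np.uint8);o[:,:510]=a;o[:360,510:]=b
cv2.imwrite("pics/p2.png",o)
E
```

```text
time_s: 2.5
position: [0.5425, 0.2162, 0.2053]
orientation: [0.632, 0.775, -0.001, 0.0]
force: [0.8, -0.3, 0.8]
finger_gap: -0.0004
gripper_force: 0.0
[ 0.27  0.55 -0.94  1.73  0.49  1.12 -0.63] [0.54247761 0.21622238 0.20534188]
```

View pics/p2.png

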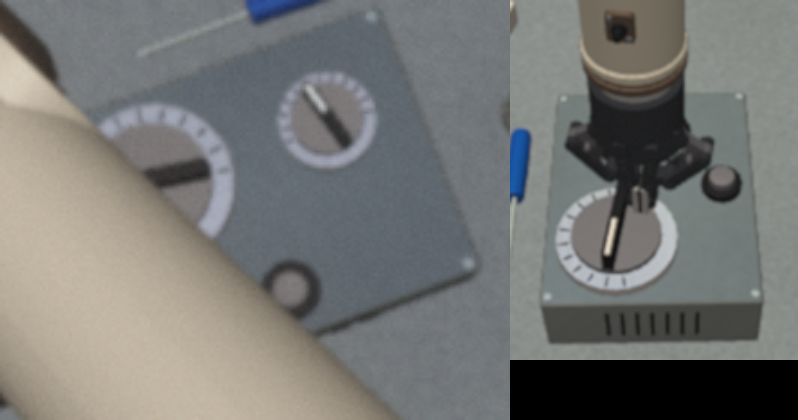

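The side view shows the shut fingers, at crop (640,195), hovering in front of the wing. The dial is untouched and the pointer is visible. I'll descend beside the wing.

```bash
python3 -m handwheel '[0,0,-0.08,0,0,0,-1,0,0,-0.14,0,0,0,-1,0,0,-0.168,0,0,0,-1,0,0,-0.168,0,0,0,-1]'; python3 -m handwheel '[0.01,0.002,0,0,0,0,-1,0.02,0.004,0,0,0,0,-1,0.025,0.005,0,0,0,0,-1]';python3 -m handwheel '[0.006,0.001,0,0,0,0,-1,0.006,0.001,0,0,0,0,-1]'
```

```text
time_s: 3.0
position: [0.5412, 0.2167, 0.1207]
orientation: [0.632, 0.775, -0.002, -0.001]
force: [0.5, -0.4, 0.1]
finger_gap: -0.0001
gripper_force: 0.0
time_s: 3.3
position: [0.5564, 0.222, 0.1239]
orientation: [0.631, 0.776, 0.001, 0.001]
force: [-0.6, -0.5, -0.4]
finger_gap: -0.0001
gripper_force: 0.0
time_s: 3.5
position: [0.5572, 0.2223, 0.1227]
orientation: [0.631, 0.776, -0.0, -0.0]
force: [-2.3, -1.0, 1.3]
finger_gap: -0.0
gripper_force: 1.3
```

Contact is at about 2 N, which puts the finger half-thickness near 14 mm, as expected. Next I'll work out the arc.

```bash
python3 - <<'E'
import numpy as np
s=np.array([.557,.2222])-[.585,.189]
for a in range(0,76,4):
    r=np.radians(a);d=np.array([[np.cos(r),np.sin(r)],[-np.sin(r),np.cos(r)]])@s-s
    print(a,(d/.5).round(3),round(-a/90,3))
E
```

```text
0 [0. 0.] 0.0
4 [0.005 0.004] -0.044
8 [0.01  0.007] -0.089
12 [0.015 0.01 ] -0.133
16 [0.02  0.013] -0.178
20 [0.026 0.015] -0.222
24 [0.032 0.017] -0.267
28 [0.038 0.019] -0.311
32 [0.044 0.02 ] -0.356
36 [0.05 0.02] -0.4
40 [0.056 0.02 ] -0.444
44 [0.062 0.02 ] -0.489
48 [0.068 0.02 ] -0.533
52 [0.074 0.019] -0.578
56 [0.08  0.017] -0.622
60 [0.086 0.015] -0.667
64 [0.091 0.013] -0.711
68 [0.097 0.01 ] -0.756
72 [0.102 0.007] -0.8
```

```bash
python3 -m handwheel '[0.005,0.004,0,0,0,-0.044,-1,0.01,0.007,0,0,0,-0.089,-1,0.015,0.01,0,0,0,-0.133,-1,0.02,0.013,0,0,0,-0.178,-1,0.026,0.015,0,0,0,-0.222,-1,0.032,0.017,0,0,0,-0.267,-1,0.038,0.019,0,0,0,-0.311,-1,0.044,0.02,0,0,0,-0.356,-1,0.05,0.02,0,0,0,-0.4,-1,0.056,0.02,0,0,0,-0.444,-1,0.062,0.02,0,0,0,-0.489,-1,0.068,0.02,0,0,0,-0.533,-1,0.068,0.02,0,0,0,-0.533,-1]'; cat >> h.py <<'E'
def wing(n="side"):
    im,d,K,T=grab(n);P=cloud(d,K,T);b=np.array([.585,.189])
    m=(np.hypot(P[...,0]-b[0],P[...,1]-b[1])<.048)&(P[...,2]>.122)&(P[...,2]<.15)
    return im,K,T,P,m
E
python3 - <<'E'
from h import *
im,K,T,P,m=wing();b=im[120:320,230:390];mm=m[120:320,230:390]
c=b.copy();c[mm]=(0,0,255)
cv2.imwrite("pics/p3.png",np.hstack([cv2.resize(b,(400,500)),cv2.resize(c,(400,500))]))
E
```

```text
time_s: 4.8
position: [0.591, 0.2325, 0.1222]
orientation: [0.892, 0.452, -0.0, -0.0]
force: [-1.7, 0.8, -0.0]
finger_gap: 0.0002
gripper_force: 0.8
```

View pics/p3.png

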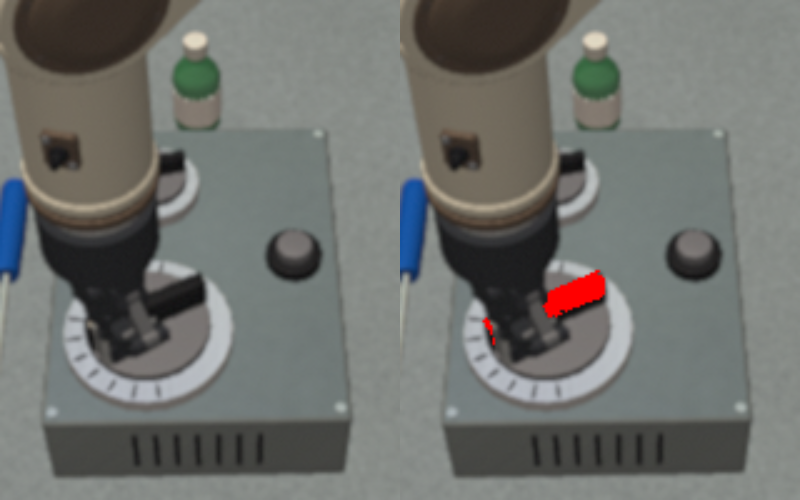

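The black tail of the wing is visible at crop (175,295), with the finger behind the pointer half at (130,335). I'll measure the wing's angle from the tail.

```bash
cat >> h.py <<'E'
def tail():
    im,K,T,P,m=wing();b=np.array([.585,.189])
    d=P[...,:2]-b
    m&=(d@np.array([-1,-.2])>.012)
    W=P[m][:,:2];mu=W.mean(0);l=np.linalg.svd(W-mu,full_matrices=False)[2][0]
    e=W[np.hypot(*(W-b).T)>.035].mean(0)-b if 1 else 0
    f=lambda v:np.degrees(np.arctan2(v[1],v[0]))
    a=f(l)%180
    print("n",len(W),"axis",round(a,1),"turned",round(101.8-a,1),"| mean bearing turned",round(101.8-f(mu-b)%180,1))
    return im
E
python3 -c "
from h import *
tail()"
```

```text
n 194 axis 52.0 turned 49.8 | mean bearing turned 72.4
```

```bash
python3 -m handwheel '[-0.012,0.01,0,0,0,0,-1,-0.03,0.025,0,0,0,0,-1,-0.03,0.025,0,0,0,0,-1]'; python3 -c "
from h import *
im=tail();im2,d,K,T=grab('top')
P=cloud(d,K,T);m=(np.hypot(P[...,0]-.585,P[...,1]-.189)<.05)&(P[...,2]>.122)&(P[...,2]<.15);W=P[m];print(m.sum())
c=im2.copy();c[m]=(0,0,255)
b=np.hstack([cv2.resize(im[200:310,240:350],(400,400)),cv2.resize(c[170:260,205:305],(400,400))]);cv2.imwrite('pics/p4.png',b)"
```

```text
time_s: 5.2
position: [0.5747, 0.2468, 0.1227]
orientation: [0.891, 0.454, 0.0, -0.001]
force: [-0.7, 1.3, -0.2]
finger_gap: 0.0001
gripper_force: 0.0
n 192 axis 52.2 turned 49.6 | mean bearing turned 72.2
41
```

View pics/p4.png

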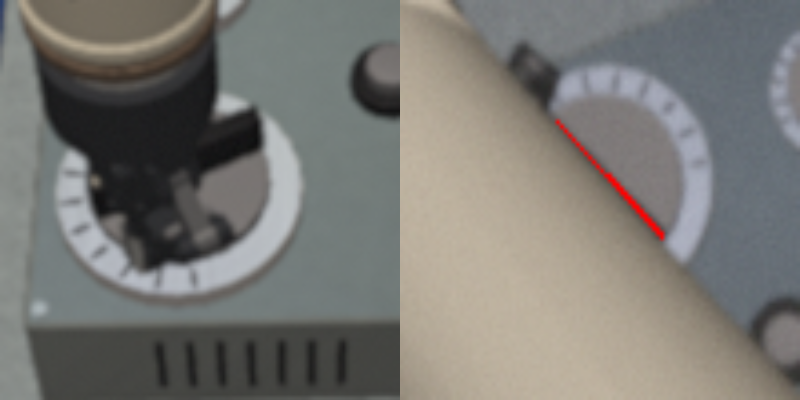

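Backing off left the wing where it was, so it is seated at +3 clicks, with the measured angle reading about 4° short. Now the fourth click: push just past the hump at 63°.

```bash
python3 -m handwheel '[0.015,-0.012,0,0,0,0,-1,0.03,-0.025,0,0,0,0,-1,0.036,-0.026,0,0,0,-0.044,-1,0.042,-0.028,0,0,0,-0.089,-1,0.048,-0.03,0,0,0,-0.133,-1,0.053,-0.032,0,0,0,-0.178,-1,0.0575,-0.0342,0,0,0,-0.211,-1,0.0575,-0.0342,0,0,0,-0.211,-1]'; python3 -m handwheel '[-0.01,0.014,0,0,0,0,-1,-0.026,0.036,0,0,0,0,-1,-0.026,0.036,0,0,0,0,-1]'; python3 -c "
from h import *
tail()"
```

```text
time_s: 6.1
position: [0.6038, 0.2282, 0.1219]
orientation: [0.954, 0.299, -0.002, -0.001]
force: [-5.3, 2.9, 1.7]
finger_gap: 0.0004
gripper_force: 2.8
time_s: 6.4
position: [0.5911, 0.2477, 0.1225]
orientation: [0.954, 0.3, 0.0, -0.001]
force: [-0.4, 1.4, 1.1]
finger_gap: 0.0004
gripper_force: 0.0
n 213 axis 32.0 turned 69.8 | mean bearing turned 89.7
```

```bash
python3 -m handwheel '[0,0,0.08,0,0,0,-1,0,0,0.16,0,0,0,-1,-0.1,-0.2,0.16,0,0,0,-1,-0.162,-0.322,0.16,0,0,0,-1,-0.162,-0.322,0.16,0,0,0,-1,-0.162,-0.322,0.16,0,0,0,-1,-0.162,-0.322,0.16,0,0,0,-1,-0.162,-0.322,0.16,0,0,0,-1]'; python3 -c "
from h import *
im,K,T,P,m=wing();im2,K,T,P2,m2=wing('top')
for q,k in((P,m),(P2,m2)):
    W=q[k][:,:2]
    if len(W)<9: print(len(W));continue
    mu=W.mean(0);l=np.linalg.svd(W-mu,full_matrices=False)[2][0];a=np.degrees(np.arctan2(l[1],l[0]))%180;print(len(W),mu,'turned',102.2-a)
b=np.hstack([cv2.resize(im[140:310,230:380],(400,453)),cv2.resize(im2[160:290,205:320],(400,453))]);cv2.imwrite('pics/p5.png',b)"
```

```text
time_s: 7.25
position: [0.5119, 0.0834, 0.2029]
orientation: [0.955, 0.298, 0.001, 0.0]
force: [0.7, 0.1, 0.3]
finger_gap: -0.0
gripper_force: 0.0
538 [0.58127915 0.19704705] turned 71.33495639088366
0
```

View pics/p5.png

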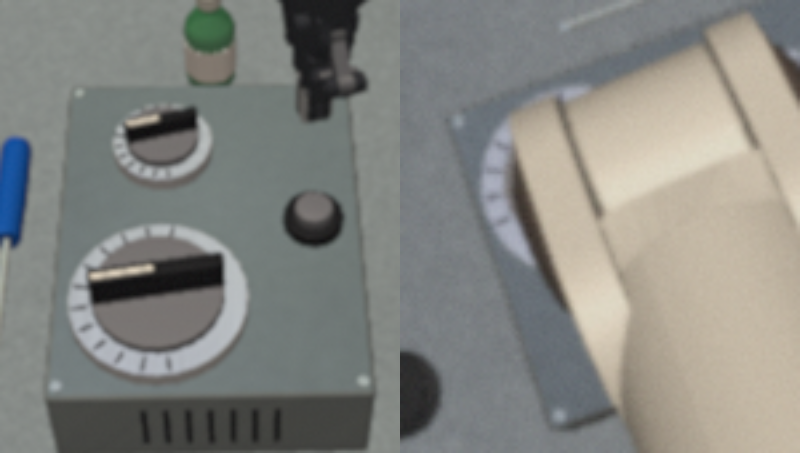

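The side view shows the wing turned 71.3°, which is 72° within error, so the dial moved exactly four clicks. The small dial is unchanged. Next I'll press the button.

```bash
python3 -m handwheel '[-0.002,0.003,-0.09,0,0,0,-1,-0.002,0.003,-0.15,0,0,0,-1,-0.002,0.003,-0.172,0,0,0,-1,-0.002,0.003,-0.172,0,0,0,-1]'; python3 -m handwheel '[0,0,-0.004,0,0,0,-1,0,0,-0.008,0,0,0,-1,0,0,-0.012,0,0,0,-1,0,0,-0.012,0,0,0,-1]'; python3 -m handwheel '[0,0,-0.004,0,0,0,-1,0,0,-0.008,0,0,0,-1,0,0,-0.008,0,0,0,-1]'
```

```text
time_s: 7.75
position: [0.5093, 0.0872, 0.1149]
orientation: [0.954, 0.3, -0.001, -0.001]
force: [-0.4, 0.4, 0.2]
finger_gap: -0.0
gripper_force: 0.0
time_s: 8.15
position: [0.5114, 0.0862, 0.1113]
orientation: [0.954, 0.299, 0.001, 0.0]
force: [1.3, -0.3, 2.1]
finger_gap: -0.0006
gripper_force: 0.9
time_s: 8.45
position: [0.5113, 0.0862, 0.1068]
orientation: [0.954, 0.299, 0.001, 0.0]
force: [2.6, 1.7, 4.5]
finger_gap: 0.0001
gripper_force: 2.2
```

Spring contact now; I'll press on until the force jumps at the hard stop.

```bash
python3 -m handwheel '[0,0,-0.003,0,0,0,-1,0,0,-0.006,0,0,0,-1,0,0,-0.006,0,0,0,-1]'; python3 -m handwheel '[0,0,-0.004,0,0,0,-1,0,0,-0.004,0,0,0,-1,0,0,-0.004,0,0,0,-1]'
```

```text
time_s: 8.75
position: [0.5115, 0.0862, 0.1057]
orientation: [0.954, 0.299, 0.001, 0.001]
force: [-4.6, -0.4, 23.7]
finger_gap: 0.0003
gripper_force: 12.0
time_s: 9.05
position: [0.5116, 0.0862, 0.1054]
orientation: [0.954, 0.299, 0.001, 0.002]
force: [-9.7, -1.6, 40.5]
finger_gap: -0.0001
gripper_force: 20.2
```

It reached the hard stop. Release it and check.

```bash
python3 -m handwheel '[0,0,0.02,0,0,0,-1,0,0,0.08,0,0,0,-1,0,0,0.2,0,0,0,-1,-0.1,-0.15,0.25,0,0,0,-1,-0.2,-0.3,0.25,0,0,0,-1,-0.2,-0.3,0.25,0,0,0,-1,-0.2,-0.3,0.25,0,0,0,-1,-0.2,-0.3,0.25,0,0,0,-1]'; python3 -c "
from h import *
im,K,T,P,m=wing()
W=P[m][:,:2];mu=W.mean(0);l=np.linalg.svd(W-mu,full_matrices=False)[2][0];print('turned',102.2-np.degrees(np.arctan2(l[1],l[0]))%180)
k=(np.hypot(P[...,0]-.507,P[...,1]-.088)<.03)&(P[...,2]>.1)&(P[...,2]<.13);print('btn zmax',P[k][:,2].max())
im2=grab('top')[0]
b=np.hstack([im[120:400,200:420],im2[120:400,180:400]]);cv2.imwrite('pics/p6.png',cv2.resize(b,(792,504)))"
```

```text
time_s: 9.85
position: [0.4063, -0.0687, 0.2257]
orientation: [0.955, 0.295, -0.002, 0.001]
force: [0.7, -0.0, -1.1]
finger_gap: -0.0003
gripper_force: 0.0
turned 71.47879450183163
btn zmax 0.11627679307712302
```

View pics/p6.png

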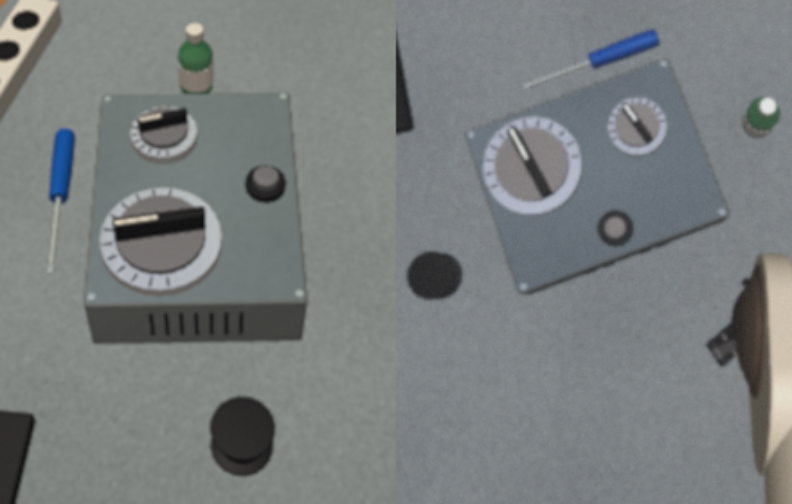

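The dial is four clicks on, with its pointer at (515,130) in the top crop. The button at (615,228) is up again, and the spool, bottle, screwdriver and small dial are unmoved. I'm handing it in.

```bash
python3 -c "
from cell import close_job
print(close_job())"
```

```text
the job is handed in; nothing more can be done
None
```

Job handed in: the large dial was pushed exactly four clicks clockwise (71.5° measured, 72° nominal), then the button was pressed to its stop (the fingertip push peaked at about 40 N) and sprang back; the small dial and loose items look unmoved in the last pictures.

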